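# Wedge the sprung catch open and take the finished ring out

### The job

The sprung catch on the polishing fixture overhangs the brass ring and snaps shut when let go. Slide the hardwood wedge, thin end first, into the lane between the fixed fence and the catch's roller until it keeps the catch fully clear of the ring by itself, and let go of it; then lift the ring out and set it down flat on the floor of the empty clear tray without dropping it. Leave the wedge in place holding the catch open, and leave the other things on the worktop undisturbed.

Things in the scene. Friction and masses are not known exactly. Their poses are not given: they have to be found in the camera images.
- fixture: Steel plate 153 x 170 x 8 mm bolted to the worktop. Origin on the worktop under the nest; spans x -35 to 118, y -45 to 125 mm, z up. Pedestal top (50 x 36 mm) 30 mm up, with 4 dowel pins (6 mm thick, 7.5 high, at x +-18, y +-12.6) round the ring. The catch slides along +x. On the +y side the wedge lane runs along y, open at its +y end, floor = plate top, 8 mm up, inner stop face at y = 27 mm.
- lane_mouth (a point): Middle of the shut lane's mouth (fixture 45, 110, 21 mm). There the gap is 14 mm wide along fixture x: between the fixed fence on the -x side (face at x = 38 mm from y = 55 to 110 mm, its end rounded by 7 mm out to y = 117, top 34 mm above the worktop) and, on the +x side, the catch's upright steel roller (16 mm diameter, centre x = 60, y = 110 mm when shut, top 35.5 mm).
- catch (a joint): Slide of the sprung catch along fixture +x, in m: 0 shut, 0.032 at most. The spring pushes it shut with about 3 N at 0, 9 N at 0.022. Its 20 mm wide nose, 48 to 56 mm above the worktop, overlaps the 36 mm ring by 14 mm when shut; from 0.017 on it is fully clear. With the wedge home on the fence it reads about 0.022.
- catch_nose (a point): Middle of the front edge of the catch's nose; with the catch shut it is 4 mm to the fixture's +x of the nest's centre, 52 mm above the worktop.
- wedge_mid (a point): Centre (half-way up) of the loose wooden wedge: 130 long (x), 36 thick (y), 26 mm high, 0.1 kg, lying flat, z up. Nose at +x. Side -y is flat. Side +y is parallel to it for x = -65 to -5 mm (grip here, about x = -45), then slopes to the nose, 6 mm thick (y -18 to -12) at x = 65. Goes in this way up, flat side on the fence, slope on the roller; takes up to about 20 N.
- wedge_home (a point): Fixture point (56, 92, 21 mm) where the wedge's centre lies when fully in: nose at the stop, flat side on the fence, wedge x along fixture -y (wedge yaw = fixture yaw - 90 degrees). It is pushed in from the +y end along fixture -y. The catch is wide open from 13 mm short of this point.
- nest (a point): Point fixed to the fixture at the centre (half-way up) of the ring when it sits in the nest, 38 mm above the worktop.
- ring_mid (a point): Centre (half-way up) of the loose brass ring in the nest: 36 mm outside diameter, 16 mm high, lying flat, its bottom 30 mm above the worktop, 0.06 kg. With the catch clear it is gripped across its outside along the fixture's y, between the pins.
- tray_floor (a point): Centre of the inner floor (2 mm above the worktop) of the empty loose clear plastic tray: inside 130 mm along its x, 126 mm along its y, walls 3 mm thick with a rim that brings it to 149 x 144 mm, 55 mm high, 0.3 kg.
- compound_bar: Bystander: bar of polishing compound in a paper sleeve, 33 x 85 x 31 mm, behind the fixture; origin at the centre of its underside.
- big_nut: Bystander: steel hexagon nut 24 x 27 x 13 mm, beside the fixture; origin at the centre of its underside.
- sanding_block: Bystander: sanding block 51 x 81 x 22 mm; origin at the centre of its underside.
- tape: Bystander: roll of brown tape, 85 mm diameter, 24 mm high; origin at the centre of its underside.
- paste_tin: Bystander: open flat tin of dark paste, 72 mm diameter, 20 mm high; origin at the centre of its underside.
- workpiece_2: Bystander: small rounded metal block 20 x 30 x 14 mm; origin at the centre of its underside.

How it is judged:
By the outcome, as a careful person would: the job done as asked, in the order asked, and still so for the second after the job is handed in, with the robot touching nothing.
It also fails if it takes over 61 s, if anything falls off the work surface, if the arm or the gripper's body presses on something with over 40 N, if the wrist force passes 120 N, or if a joint passes its speed limit or range.

### The arm

A 6-joint arm with a two-finger parallel gripper is mounted at the origin on a cart in front of the work surface, level with it; the furniture and walls round the work are solid. World frame = base frame: x ahead of the robot, y to its left, z up, the work surface at z = 0. Lengths are in m, angles in rad, forces in N, time in s.
With the tool pointing down it reaches from about 0.375 to 0.975 m from the base axis. Payload 3.8 kg.
Tool frame: the origin (TCP) lies on the centre line of the jaws, within the pads' length; the fingertips stand 17 mm ahead of it and the grasp point (between the pads) lies 2 mm behind it (bot.tip_extent is the distance from the TCP to the fingertips, in m); z points along the fingers, y is the line along which they close (so a half turn about z gives the same grasp; the last joint's range is limited). The gripper opens to 85 mm and grips with 20 to 120 N. Pads are 22 mm wide; open, the fingers measure 114 mm over their backs; the gripper's body (76 mm by 85 mm) begins 54 mm behind the grasp point. The pads swing forward as they close: fully open they stand 13 mm farther back than shut.
Start: joints at [1.199, 0.264, 1.604, -0, 1.274, -0.037], TCP at [0.222, 0.638, 0.248] pointing down, gripper open.
Joint ranges: [-2.63, 2.63], [-0.94, 2.18], [0.31, 2.57], [-1.31, 4.45], [0, 2.66], [-2.55, 2.55]. Speed limits (rad/s): [2.57, 2.57, 3.14, 3.14, 3.14, 3.14].

### API

Orientations are given as a rotation vector (axis times angle).
In Python, from workcell import readout, read_camera, finish_job, bot gives the robot as it stands.
- The arm moves only by the tool jog_arm, never from a script. Its argument "deltas" is one flat list of numbers, 7 for each row, row after row: the shift along the tool's x, y, z in m, then the turn, a rotation vector about the tool's x, y, z in degrees, then the gripper command: -1 is shut, 1 is fully open, values between are in proportion. A call has 1 to 8 rows; each row is the pose to reach, as a shift and turn from the pose commanded when the call began, along the tool's axes at that moment; what a row does not reach only later rows make up. A row lasts 1/10 s, in which the tool goes at most 50 mm and 8.59 degrees, less where a joint would pass 70% of its speed; a pose out of reach is approached as far as the arm can. A call with a gripper value outside its range is refused whole. The fingers move at their own pace and stop on an object; "squeeze" is the grip in N (left out, the last holds). Time passes only in rows, so rows that repeat a pose let the fingers close. It gives the time, the measured TCP pose, the force, the opening and the grip force at its end, in the units of the state.
- readout.read_state(): the state, without advancing time (a new reading comes with each control period).
- read_camera(name): name is "scene" or "top"; returns a dict with "color" (420x560x3 uint8, blue, green, red), "fx", "fy", "cx", "cy" (pixels), "origin" and "attitude" of the camera in the world. Camera axes: x right, y down, z forward; pixel columns grow to the right and rows downward; lengths in m; the calibration is good to about 2 mm. A picture is of the moment at which its call begins. There is no depth.
- finish_job(): hands the job in; it is judged then, once.
The state is a dict: "time": time; "q": joint angles; "joint_vel": joint speeds; "joint_torque": joint torques, N m; "tool_pos": TCP position; "tcp_rot": TCP orientation; "wrist_force": force on the tool from outside, world axes, zero at the start; "torque": the same for the moment, N m; "width": opening from 0.0 (shut) to 1.0 (fully open); "grip_force": force on a finger pad.
Only numpy, scipy, OpenCV 4.12 (cv2) and the standard library are available. Lean on these libraries where they do the work, as an engineer would, in place of code of your own. Each camera call takes 0.05 s, during which the arm holds its last target. There are 200 camera calls.

## Working session

There is one attempt and no reset: what is moved stays moved. The work goes in short steps, Python scripts to look and compute and a tool call to move; the robot and the scene stay as the last step left them, time stands still between calls to the robot, and variables do not carry over. Pictures are saved under pics/ and viewed, at most 10 in all, crops included, and the job is handed in when it is done.

Besides the shell and the picture viewer there is one more tool, called after "Emit:" as name(argument=value, ...) on one line, values as JSON. jog_arm: Moves the arm, as the interface text tells. Its arguments: {"type":"object","properties":{"deltas":{"type":"array"},"squeeze":{"type":"number"}},"required":["deltas"]}

```bash
mkdir -p pics; python3 - <<'E'
from workcell import readout, read_camera, bot
import cv2
for n in ("scene","top"):
    d=read_camera(n); cv2.imwrite(f"pics/{n}0.png",d["color"])
    print(n,{k:v for k,v in d.items() if k!="color"})
print(readout.read_state())
E
```

```text
scene {'fx': 544.787358350388, 'fy': 544.787358350388, 'cx': 275.623219950472, 'cy': 212.3875523635304, 'origin': array([ 0.09104201, -0.78813686,  1.03680147]), 'attitude': array([-2.31392788,  0.65890645, -0.24221815])}
top {'fx': 450.3993004132864, 'fy': 450.3993004132864, 'cx': 278.71133716725564, 'cy': 204.1848104643594, 'origin': array([ 0.45282693, -0.00678339,  1.30074121]), 'attitude': array([-2.19473707,  2.15995372, -0.09128995])}
{'time': 0.1, 'q': array([ 1.19909934e+00,  2.64659768e-01,  1.60522958e+00, -4.39477080e-05,
        1.27370786e+00, -3.69084766e-02]), 'joint_vel': array([ 0.00148067, -0.00121785, -0.00505419,  0.00010387,  0.00129381,
       -0.00143456]), 'joint_torque': array([-3.17941331e-04, -5.16704786e+01, -3.68590772e+01, -9.98498786e-05,
        6.22993073e-03,  2.02986956e-05]), 'tool_pos': array([0.221578 , 0.6369354, 0.2471029]), 'tcp_rot': array([-5.23350892e-01, -3.09732174e+00,  3.09627750e-03]), 'wrist_force': array([-0.23202732,  0.51765444,  0.10036499]), 'torque': array([0.06229734, 0.0526446 , 0.02220637]), 'grip_force': 0.0, 'width': 0.9947950731730245}
```

View pics/scene0.png

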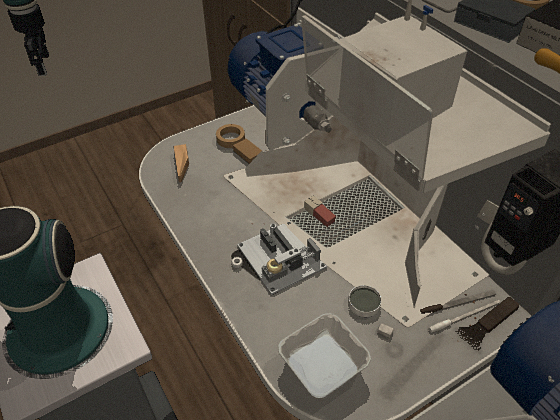

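View pics/top0.png

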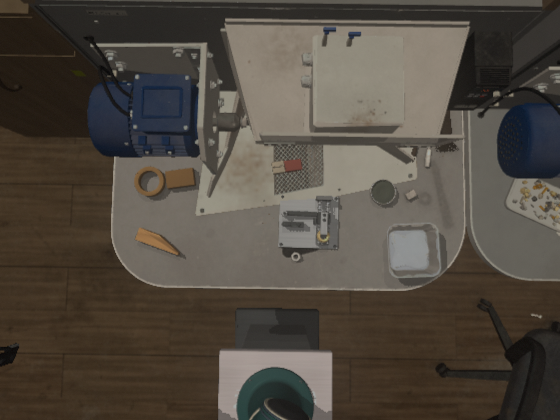

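Scene: wedge near (181,163), fixture (280,257), ring (273,267), tray (323,355). Top: wedge (158,243), fixture (309,223), ring (322,238), tray (413,250), nut (296,257). Next I'll look at an enlarged fixture and wedge.

```bash
cat > h.py <<'E'
import numpy as np, cv2
from scipy.spatial.transform import Rotation as R
from workcell import readout, read_camera
def ray(d,u,v):
    r=R.from_rotvec(d["attitude"]).apply([(u-d["cx"])/d["fx"],(v-d["cy"])/d["fy"],1.]); return np.array(d["origin"]),r
def onz(d,u,v,z):
    o,r=ray(d,u,v); return (o+r*(z-o[2])/r[2])
def proj(d,p):
    c=R.from_rotvec(d["attitude"]).inv().apply(np.asarray(p)-d["origin"]); c=np.atleast_2d(c)
    return np.c_[d["cx"]+d["fx"]*c[:,0]/c[:,2], d["cy"]+d["fy"]*c[:,1]/c[:,2]]
def crop(d,x,y,w,h,s): return cv2.resize(d["color"][y:y+h,x:x+w],None,fx=s,fy=s,interpolation=cv2.INTER_CUBIC)
E
python3 - <<'E'
from h import *
t=read_camera("top"); s=read_camera("scene")
a=crop(t,265,185,90,80,4.4); b=crop(s,220,210,120,90,4.4)
H=360; f=lambda i,w:cv2.resize(i,(w,300))
# montage: top fixture | scene fixture / wedge top | wedge scene
m=np.vstack([np.hstack([f(crop(t,265,190,80,60,5),400),f(crop(s,225,215,112,84,4),400)]),
             np.hstack([f(crop(t,120,215,80,60,5),400),f(crop(s,155,130,60,45,6),400)])])
cv2.imwrite("pics/m1.png",m)
E
```

```text
(no output)
```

View pics/m1.png

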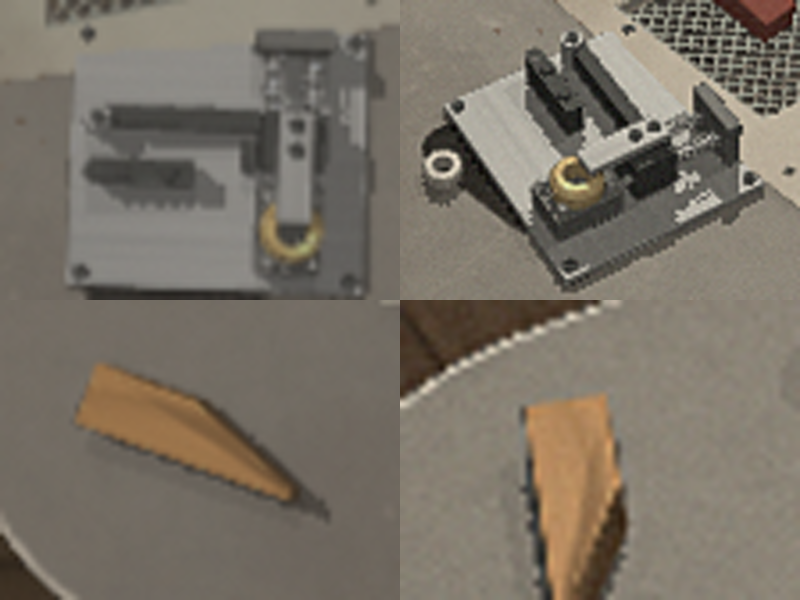

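The montage shows the fixture nearly aligned with the world axes (fixture +x = image up, lane mouth to the left). Its plate corners in top are near (281,199), (279,248), (339,197) and (338,249). The wedge's flat side faces down and its nose points right.

```bash
cat > m.py <<'E'
from h import *
from scipy.ndimage import map_coordinates as mc
def edge(g,a,b,w=4,lo=.1,hi=.9):
    a,b=np.array(a,float),np.array(b,float); t=(b-a)/np.linalg.norm(b-a); n=np.array([-t[1],t[0]])
    s=np.linspace(-w,w,8*w+1); P=[]
    for f in np.linspace(lo,hi,60):
        p=a+f*(b-a)+s[:,None]*n; v=mc(g,[p[:,1],p[:,0]],order=1); gr=abs(np.gradient(cv2.GaussianBlur(v[None],(5,1),0)[0]))
        P.append(p[gr.argmax()])
    return cv2.fitLine(np.float32(P),cv2.DIST_HUBER,0,.01,.01).ravel()
def inter(l,m):
    A=np.array([[l[0],-m[0]],[l[1],-m[1]]]); k=np.linalg.solve(A,[m[2]-l[2],m[3]-l[3]]); return l[2:]+k[0]*l[:2]
def rigid(F,W):
    fc,wc=F.mean(0),W.mean(0); f=F-fc; w=W-wc
    th=np.arctan2((f[:,0]*w[:,1]-f[:,1]*w[:,0]).sum(),(f*w).sum()); c,s=np.cos(th),np.sin(th)
    M=np.array([[c,-s],[s,c]]); o=wc-M@fc; return th,o,W-(F@M.T+o)
def wedge(d,z=.026):
    hsv=cv2.cvtColor(d["color"],cv2.COLOR_BGR2HSV)
    k=((hsv[...,0]>8)&(hsv[...,0]<24)&(hsv[...,1]>95)&(hsv[...,2]>60)).astype(np.uint8)
    return k
E
python3 - <<'E'
from m import *
F=np.array([[118,125],[-35,125],[-35,-45],[118,-45]])/1e3
for n,C in (("top",[(280.6,199.5),(278.6,247.6),(338.4,249.4),(338.6,197)]),("scene",[(278,223.4),(239,244.4),(274,294.8),(325.8,266.8)])):
    d=read_camera(n); g=cv2.cvtColor(d["color"],cv2.COLOR_BGR2GRAY).astype(float)
    L=[edge(g,C[i],C[(i+1)%4]) for i in range(4)]
    K=np.array([inter(L[i-1],L[i]) for i in range(4)]); W=np.array([onz(d,*k,.008)[:2] for k in K])
    print(n,K.round(1).tolist()); print("sides",np.linalg.norm(W-np.roll(W,-1,0),axis=1).round(4))
    th,o,r=rigid(F,W); print("fix",np.degrees(th).round(2),o.round(4),(r*1e3).round(1).tolist())
    hsv=cv2.cvtColor(d["color"],cv2.COLOR_BGR2HSV)
    k=((hsv[...,0]>17)&(hsv[...,0]<32)&(hsv[...,1]>90)&(hsv[...,2]>90)).astype(np.uint8)
    p=proj(d,[o[0],o[1],.044])[0]; m=np.zeros_like(k); cv2.circle(m,tuple(int(round(x)) for x in p),14,1,-1)
    c,_=cv2.findContours(k*m,cv2.RETR_EXTERNAL,cv2.CHAIN_APPROX_NONE); c=max(c,key=cv2.contourArea)
    (cc,r)=cv2.minEnclosingCircle(c); print("ring pix",cc,r,onz(d,*cc,.044).round(4),"pred",p)
    k=wedge(d); x0,y0,x1,y1=(120,215,200,275) if n=="top" else (155,130,215,195)
    m=np.zeros_like(k); m[y0:y1,x0:x1]=k[y0:y1,x0:x1]
    c,_=cv2.findContours(m,cv2.RETR_EXTERNAL,cv2.CHAIN_APPROX_NONE); c=max(c,key=cv2.contourArea)
    print("wedge",cv2.approxPolyDP(c,1.5,True).reshape(-1,2).tolist(),cv2.contourArea(c))
    if n=="top":
        C=[(139,262.8),(135,275-0)]
        a,b,e=(134.4+0.6,240),(178,255.2),(139.4,227.8)  # back-flat, nose-flat, back-slope
        a=(120+75/5,215+125/5); b=(120+290/5,215+200/5); e=(120+97/5,215+63/5); q=(120+205/5,215+100/5)
        s=hsv[...,1].astype(float)
        l1=edge(s,a,b,3);l2=edge(s,e,a,3,.2,.8);l3=edge(s,e,q,3,.1,.9)
        A=onz(d,*inter(l1,l2),.026);E_=onz(d,*inter(l2,l3),.026);B=onz(d,l1[2]+30*l1[0],l1[3]+30*l1[1],.026)
        v=(B-A)[:2]; v*=np.sign(-v[1]); v/=np.linalg.norm(v); print("back corners",A.round(4),E_.round(4),"thick",np.linalg.norm(A-E_))
        yaw=np.arctan2(v[1],v[0]); nn=np.array([-v[1],v[0]]); print("yaw",np.degrees(yaw),"mid",(A[:2]+65e-3*v+18e-3*nn),"grip",(A[:2]+20e-3*v+18e-3*nn))
E
```

```text
top [[279.70001220703125, 202.1999969482422], [278.20001220703125, 246.0], [338.79998779296875, 250.1999969482422], [337.20001220703125, 194.8000030517578]]
sides [0.1256 0.1734 0.1591 0.1672]
fix 1.68 [ 0.4693 -0.1319] [[-14.9, -3.8], [12.4, 3.2], [-1.8, -0.1], [4.3, 0.7]]
ring pix (322.0, 236.0) 5.831051826477051 [ 0.4729 -0.1263  0.044 ] pred [323.97266069 237.32773217]
wedge [[139, 228], [135, 239], [176, 254], [179, 253], [160, 235]] 439.5
back corners [0.4556 0.402  0.026 ] [0.4917 0.3902 0.026 ] thick 0.037927116356323516
yaw -108.97453269304607 mid [0.45150611 0.33464383] grip [0.46613776 0.37719868]
scene [[282.8999938964844, 222.3000030517578], [237.10000610351562, 244.10000610351562], [273.79998779296875, 297.79998779296875], [323.3999938964844, 266.3999938964844]]
sides [0.1332 0.1818 0.1458 0.1693]
fix 1.35 [ 0.4713 -0.1331] [[-8.2, 1.4], [11.6, 4.1], [2.2, -7.6], [-5.6, 2.1]]
ring pix (273.8399963378906, 265.739990234375) 7.36849308013916 [ 0.4728 -0.1332  0.044 ] pred [273.23616337 265.98042111]
wedge [[185, 144], [174, 146], [179, 181], [181, 181], [188, 165], [186, 164], [186, 161], [188, 161]] 317.5
```

```bash
python3 - <<'E'
from m import *
t=read_camera("top"); s=read_camera("scene")
cv2.imwrite("pics/t2.png",crop(t,270,192,80,60,10)); cv2.imwrite("pics/s2.png",crop(s,230,215,100,85,7))
E
```

```text
(no output)
```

View pics/t2.png

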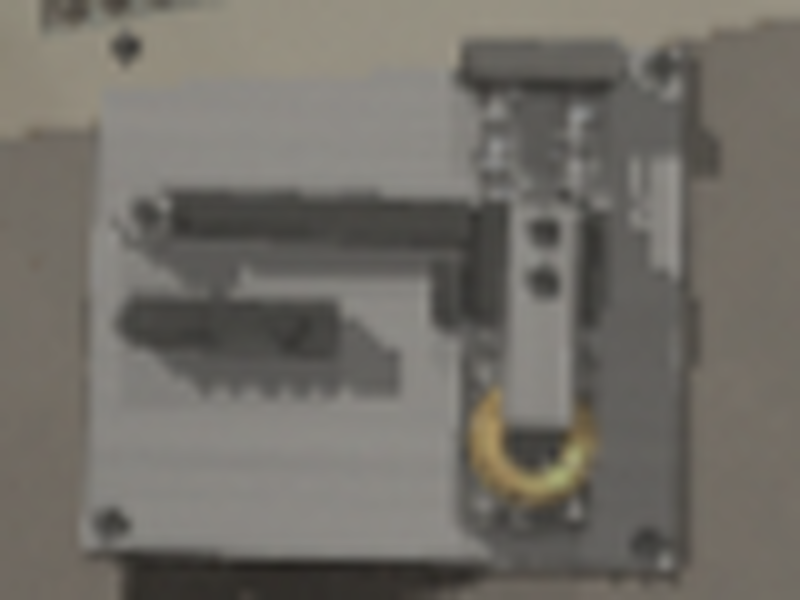

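View pics/s2.png

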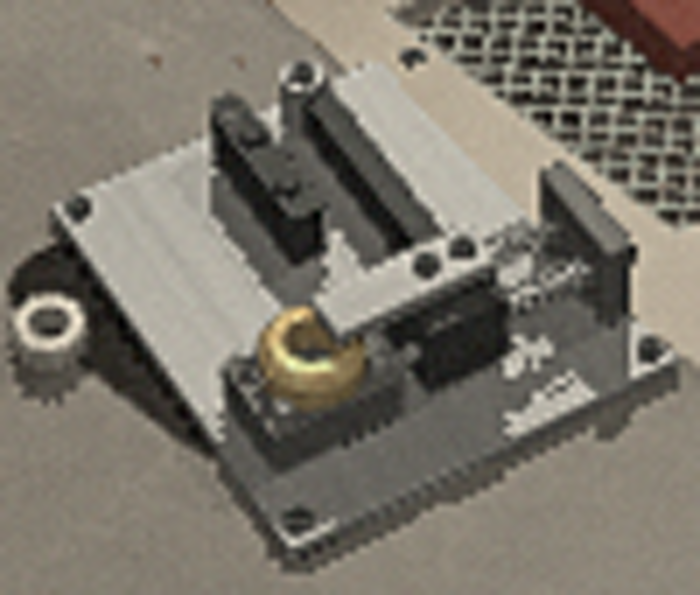

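Top crop (10x): plate corners TL (103,92), BL (83,551), BR (682,572), TR (692,45), roller top (148,213), fence round end (118,322). Scene crop (7x): corners (372,62), (52,208), (287,550), (678,365), roller top (302,75).

```bash
python3 - <<'E'
from m import *
F=np.array([[118,125],[-35,125],[-35,-45],[118,-45]])/1e3
for n,C,s,off,r in (("top",[(103,92),(83,551),(682,572),(692,45)],10,(270,192),(148,213)),("scene",[(372,62),(52,208),(287,550),(678,365)],7,(230,215),(302,75))):
    d=read_camera(n); px=lambda c:(np.array(c)+.5)/s-.5+off
    W=np.array([onz(d,*px(c),.008)[:2] for c in C]); print(n,"sides",np.linalg.norm(W-np.roll(W,-1,0),axis=1).round(4))
    th,o,e=rigid(F,W); print(np.degrees(th).round(2),o.round(4),(e*1e3).round(1).tolist())
    rr=onz(d,*px(r),.0355)[:2]; c,q=np.cos(th),np.sin(th); print("roller fix",np.array([[c,q],[-q,c]])@(rr-o))
    k=(cv2.cvtColor(d["color"],cv2.COLOR_BGR2HSV)[...,0]>0)
# scene wedge back corners at z=.026 and cross-check
d=read_camera("scene")
for p in ((185,144),(174,146)): print("scene wedge back",onz(d,*p,.026).round(4))
# tray rim z=.055 : bright mask contour not reliable; print rim from top/scene pics
t=read_camera("top"); cv2.imwrite("pics/tray.png",np.hstack([cv2.resize(crop(t,380,216,68,68,1),(400,400),interpolation=2),cv2.resize(crop(d,268,308,112,112,1),(400,400),interpolation=2)]))
E
```

```text
top sides [0.1319 0.1712 0.1514 0.1705]
0.76 [ 0.4693 -0.1314] [[-12.7, -2.6], [8.4, 3.1], [3.0, 1.9], [1.3, -2.3]]
roller fix [0.06850343 0.10985454]
scene sides [0.1311 0.1666 0.1505 0.1715]
0.35 [ 0.4713 -0.1308] [[-13.0, -1.9], [8.9, 0.6], [3.3, 4.0], [0.7, -2.7]]
roller fix [0.06794882 0.1104512 ]
scene wedge back [0.4914 0.3892 0.026 ]
scene wedge back [0.4609 0.3981 0.026 ]
```

View pics/tray.png

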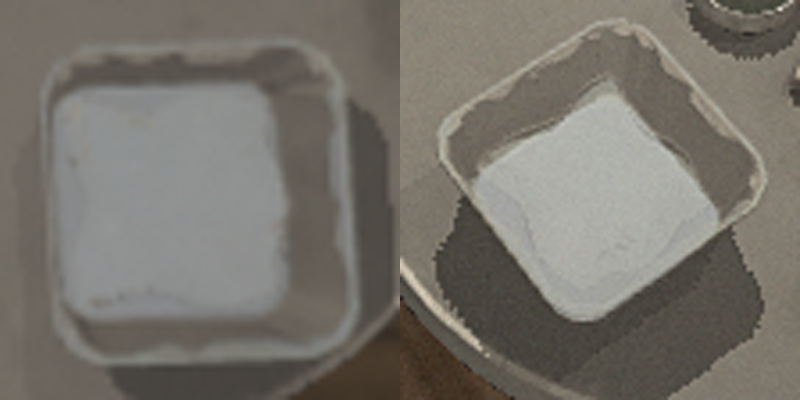

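```bash
python3 - <<'E'
from m import *
F=np.array([[-35,125],[-35,-45],[118,-45],[60,110]])/1e3; allW=[]
for n,C,s,off,ring,tr in (("top",[(83,551),(682,572),(692,45),(148,213)],10,(270,192),(533,440),(380+200/5.88,216+203/5.88)),("scene",[(52,208),(287,550),(678,365),(302,75)],7,(230,215),(308,350),(268+201/3.57,308+166/3.57))):
    d=read_camera(n); px=lambda c:(np.array(c)+.5)/s-.5+off
    W=np.array([onz(d,*px(c),z)[:2] for c,z in zip(C,[.008]*3+[.0355])]); allW.append(W)
    th,o,e=rigid(F,W); print(n,np.degrees(th).round(2),o.round(4),(e*1e3).round(1).tolist())
    print("ring",onz(d,*px(ring),.045).round(4),"tray",onz(d,*tr,.055).round(4))
th,o,e=rigid(np.vstack([F,F]),np.vstack(allW)); print("both",np.degrees(th),o,abs(e).max())
E
```

```text
top -1.27 [ 0.4734 -0.1298] [[-0.0, 0.2], [0.5, -1.0], [-1.1, 0.3], [0.6, 0.5]]
ring [ 0.4742 -0.1286  0.045 ] tray [ 0.4369 -0.3787  0.055 ]
scene -1.72 [ 0.4752 -0.1292] [[0.5, -2.2], [1.0, 1.1], [-1.5, -0.1], [0.1, 1.1]]
ring [ 0.4737 -0.1307  0.045 ] tray [ 0.4388 -0.3813  0.055 ]
both -1.4959961025972655 [ 0.47428991 -0.12951501] 0.0018894761657417547
```

```bash
cat >> h.py <<'E'
def go(p,yaw,base=None):
    """tool-frame shift (m) and turn (deg) to TCP p, tool down, tool-y heading yaw deg (nearest half turn)"""
    s=readout.read_state(); b=R.from_rotvec(s["tcp_rot"]); y=np.radians(yaw); best=None
    for k in (0,np.pi):
        Y=np.array([np.cos(y+k),np.sin(y+k),0]); Z=np.array([0,0,-1.]); M=R.from_matrix(np.c_[np.cross(Y,Z),Y,Z])
        r=np.degrees((b.inv()*M).as_rotvec()); best=r if best is None or np.linalg.norm(r)<np.linalg.norm(best) else best
    print("shift",b.inv().apply(np.array(p)-s["tool_pos"]).round(4).tolist(),"turn",best.round(2).tolist(),"t",round(s["time"],2),"pos",s["tool_pos"].round(4),"F",s["wrist_force"].round(1),"w",round(s["width"],3),"gf",s["grip_force"],"q",s["q"].round(2))
E
python3 -c "
from h import *
go([.4685,.376,.12],-18.5)"
```

```text
shift [-0.3189, -0.1659, 0.1283] turn [0.0, -0.0, 89.31] t 0.7 pos [0.2218 0.6375 0.2483] F [-0.1  0.5  0.1] w 0.996 gf 0.0 q [ 1.2   0.26  1.6  -0.    1.27 -0.04]
```

Emit:
jog_arm(deltas=[-0.319,-0.166,0.128,0,0,89.3,1,-0.319,-0.166,0.128,0,0,89.3,1,-0.319,-0.166,0.128,0,0,89.3,1,-0.319,-0.166,0.128,0,0,89.3,1,-0.319,-0.166,0.128,0,0,89.3,1,-0.319,-0.166,0.128,0,0,89.3,1,-0.319,-0.166,0.128,0,0,89.3,1,-0.319,-0.166,0.128,0,0,89.3,1])

```text
time: 1.5
tool_pos: [0.4699, 0.3731, 0.1191]
tcp_rot: [2.19, 2.252, -0.002]
wrist_force: [0.4, 1.0, 0.8]
width: 1.003
grip_force: 0.0
```

```bash
python3 -c "
from h import *
go([.4685,.376,.12],-18.5)"
```

```text
shift [0.003, -0.0013, -0.0009] turn [-0.02, 0.08, 20.11] t 1.5 pos [0.4699 0.3731 0.1191] F [0.4 1.  0.8] w 1.003 gf 0.0 q [ 0.63  0.24  1.89 -0.    1.02  0.6 ]
```

Emit:
jog_arm(deltas=[0.002,-0.001,0,0,0,20,1,0.002,-0.001,0,0,0,20,1,0.002,-0.001,0,0,0,20,1,0.002,-0.001,0.05,0,0,20,1,0.002,-0.001,0.08,0,0,20,1,0.002,-0.001,0.097,0,0,20,1,0.002,-0.001,0.097,0,0,20,1])

```text
time: 2.2
tool_pos: [0.4651, 0.3761, 0.02]
tcp_rot: [2.541, 1.848, -0.01]
wrist_force: [-0.8, -0.0, 0.1]
width: 0.999
grip_force: 0.0
```

```bash
python3 - <<'E'
from h import *
go([.4685,.376,.022],-18.5)
t=read_camera("top"); s=read_camera("scene")
cv2.imwrite("pics/g.png",np.hstack([cv2.resize(crop(t,110,200,90,90,1),(400,400),interpolation=2),cv2.resize(crop(s,140,110,90,90,1),(400,400),interpolation=2)]))
E
```

```text
shift [0.0009, 0.0032, -0.002] turn [-0.22, 0.31, 0.56] t 2.2 pos [0.4651 0.3761 0.02  ] F [-0.8 -0.   0.1] w 0.999 gf 0.0 q [ 0.64  0.36  1.94 -0.    0.84  0.95]
```

View pics/g.png

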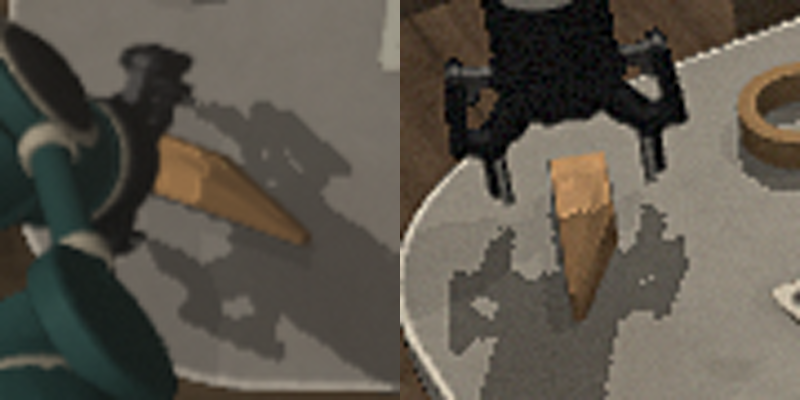

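The picture shows the wedge between the two fingers, roughly centred, so I'm gripping.

Emit:
jog_arm(deltas=[0.001,0.003,-0.002,0,0,0,1,0.001,0.003,-0.002,0,0,0,-1,0.001,0.003,-0.002,0,0,0,-1,0.001,0.003,-0.002,0,0,0,-1,0.001,0.003,-0.002,0,0,0,-1,0.001,0.003,-0.002,0,0,0,-1,0.001,0.003,-0.002,0,0,0,-1,0.001,0.003,-0.002,0,0,0,-1], squeeze=60)

```text
time: 3.1
tool_pos: [0.4713, 0.3785, 0.0263]
tcp_rot: [-2.541, -1.848, -0.003]
wrist_force: [-0.4, -0.2, 6.0]
width: 0.404
grip_force: 60.0
```

```bash
python3 -c "
from h import *
go([.4685,.376,.12],-18.5)"
```

```text
shift [-0.0031, -0.0018, -0.0937] turn [0.06, -0.09, 0.56] t 3.1 pos [0.4713 0.3785 0.0263] F [-0.4 -0.2  6. ] w 0.404 gf 60.03657745546661 q [0.64 0.36 1.93 0.   0.85 0.95]
```

```bash
python3 - <<'E'
from h import *
t=read_camera("top"); s=read_camera("scene")
def tri(a,b):
    o1,r1=ray(t,*a);o2,r2=ray(s,*b); k=np.linalg.lstsq(np.c_[r1,-r2],o2-o1,rcond=None)[0]; p,q=o1+k[0]*r1,o2+k[1]*r2; print(a,b,((p+q)/2).round(3),"gap",np.linalg.norm(p-q).round(3))
for b in ((423,183),(434,97)): tri((465,140),b)
for b in ((303,72),(303,15)): tri((258,142),b)
tri((207,154),(290,150)); tri((245,120),(330,127))
E
```

```text
(465, 140) (423, 183) [ 0.647 -0.365  0.413] gap 0.036
(465, 140) (434, 97) [ 0.637 -0.324  0.552] gap 0.016
(258, 142) (303, 72) [0.656 0.039 0.396] gap 0.0
(258, 142) (303, 15) [0.634 0.028 0.532] gap 0.018
(207, 154) (290, 150) [0.711 0.195 0.041] gap 0.026
(245, 120) (330, 127) [0.768 0.083 0.173] gap 0.01
```

Emit:
jog_arm(deltas=[-0.003,-0.002,-0.04,0,0,0,-1,-0.003,-0.002,-0.08,0,0,0,-1,-0.003,-0.002,-0.11,0,0,0,-1,-0.003,-0.002,-0.11,0,0,0,-1])

```text
time: 3.6
tool_pos: [0.4707, 0.3778, 0.1407]
tcp_rot: [-2.54, -1.848, -0.015]
wrist_force: [0.8, 0.0, -0.4]
width: 0.409
grip_force: 59.8
```

```bash
python3 -c "
from h import *
go([.52,.124,.136],-1.45)"
```

```text
shift [-0.2264, 0.125, 0.0037] turn [0.38, -0.39, -16.48] t 3.6 pos [0.4707 0.3778 0.1407] F [ 0.8  0.  -0.4] w 0.409 gf 59.83406410552561 q [ 0.64  0.21  1.87 -0.    1.04  0.95]
```

Emit:
jog_arm(deltas=[-0.04,0.022,0,0,0,-4,-1,-0.08,0.044,0,0,0,-8,-1,-0.12,0.066,0,0,0,-12,-1,-0.16,0.088,0,0,0,-16.5,-1,-0.2,0.11,0,0,0,-16.5,-1,-0.226,0.125,0.004,0,0,-16.5,-1,-0.226,0.125,0.004,0,0,-16.5,-1])

```text
time: 4.3
tool_pos: [0.516, 0.1185, 0.1291]
tcp_rot: [-2.253, -2.188, 0.006]
wrist_force: [-0.7, -0.7, 0.2]
width: 0.408
grip_force: 59.8
```

```bash
python3 - <<'E'
from h import *
go([.538,.120,.06],-1.45)
t=read_camera("top"); s=read_camera("scene")
cv2.imwrite("pics/l.png",np.hstack([cv2.resize(crop(t,210,170,140,105,1),(400,300),interpolation=2),cv2.resize(crop(s,190,170,140,105,1),(400,300),interpolation=2)]))
E
```

```text
shift [0.0023, 0.0221, 0.069] turn [-0.19, 0.11, -0.23] t 4.3 pos [0.516  0.1185 0.1291] F [-0.7 -0.7  0.2] w 0.408 gf 59.79412869375665 q [ 0.18  0.1   2.03 -0.    1.02  0.21]
```

View pics/l.png

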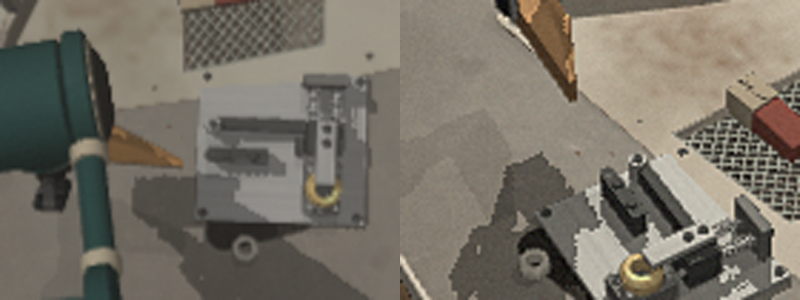

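```bash
python3 - <<'E'
from m import *
t=read_camera("top"); s=read_camera("scene"); st=readout.read_state(); z=st["tool_pos"][2]; print(z)
for d,b in ((t,(245,205,285,240)),(s,(220,165,260,210))):
    k=wedge(d); m=np.zeros_like(k); m[b[1]:b[3],b[0]:b[2]]=k[b[1]:b[3],b[0]:b[2]]
    c=max(cv2.findContours(m,cv2.RETR_EXTERNAL,cv2.CHAIN_APPROX_NONE)[0],key=cv2.contourArea)
    P=cv2.approxPolyDP(c,1.2,True).reshape(-1,2)
    for p in P: print(p,onz(d,*p,z).round(4),onz(d,*p,z-.026).round(4))
E
```

```text
0.1304327794715084
[248 214] [0.5256 0.0749 0.1304] [0.5272 0.0767 0.1044]
[247 225] [0.4969 0.0769 0.1304] [0.4979 0.0787 0.1044]
[272 227] [0.4928 0.0119 0.1304] [0.4937 0.0123 0.1044]
[271 225] [0.4979 0.0146 0.1304] [0.4989 0.015  0.1044]
[230 165] [0.5102 0.1342 0.1304] [0.5223 0.1606 0.1044]
[231 173] [0.4985 0.1072 0.1304] [0.5102 0.1329 0.1044]
[233 175] [0.4993 0.0983 0.1304] [0.511  0.1238 0.1044]
[230 177] [0.4897 0.096  0.1304] [0.5012 0.1213 0.1044]
[249 204] [ 0.4839 -0.0075  0.1304] [0.4952 0.0149 0.1044]
[251 203] [ 0.4894 -0.0072  0.1304] [0.5008 0.0152 0.1044]
[248 174] [0.5319 0.0819 0.1304] [0.5445 0.1069 0.1044]
[241 165] [0.5333 0.1196 0.1304] [0.546  0.1456 0.1044]
```

```bash
python3 -c "
from h import *
go([.5377,.108,.037],-1.45)"
```

```text
shift [-0.0143, 0.0218, 0.0934] turn [-0.09, -0.01, 0.03] t 4.5 pos [0.5164 0.1228 0.1304] F [-0.1 -0.4 -0.4] w 0.406 gf 59.80103007517755 q [0.19 0.1  2.03 0.   1.02 0.21]
```

Emit:
jog_arm(deltas=[-0.007,0.022,0.01,0,0,0,-1,-0.014,0.022,0.04,0,0,0,-1,-0.014,0.022,0.07,0,0,0,-1,-0.014,0.022,0.093,0,0,0,-1,-0.014,0.022,0.093,0,0,0,-1,-0.014,0.022,0.093,0,0,0,-1,-0.014,0.022,0.093,0,0,0,-1])

```text
time: 5.2
tool_pos: [0.5401, 0.1086, 0.0398]
tcp_rot: [2.247, 2.194, 0.003]
wrist_force: [0.1, 0.4, -1.3]
width: 0.403
grip_force: 59.7
```

```bash
python3 - <<'E'
from m import *
# target for 25 mm past the mouth: fixture (57.5, 205)
go([.5370,.071,.036],-1.45)
t=read_camera("top"); s=read_camera("scene"); z=.036
for d,b in ((t,(245,205,290,245)),(s,(220,175,275,250))):
    k=wedge(d); m=np.zeros_like(k); m[b[1]:b[3],b[0]:b[2]]=k[b[1]:b[3],b[0]:b[2]]
    c=max(cv2.findContours(m,cv2.RETR_EXTERNAL,cv2.CHAIN_APPROX_NONE)[0],key=cv2.contourArea)
    for p in cv2.approxPolyDP(c,1.2,True).reshape(-1,2): print(p,onz(d,*p,z).round(4))
cv2.imwrite("pics/l2.png",np.hstack([cv2.resize(crop(t,235,180,100,75,1),(400,300),interpolation=2),cv2.resize(crop(s,215,180,100,75,1),(400,300),interpolation=2)]))
E
```

```text
shift [-0.0376, -0.0022, 0.0038] turn [0.15, -0.03, 0.08] t 5.2 pos [0.5401 0.1086 0.0398] F [ 0.1  0.4 -1.3] w 0.403 gf 59.66026256151963 q [0.15 0.25 2.05 0.   0.84 0.18]
[257 208] [0.5488 0.0565 0.036 ]
[255 218] [0.5205 0.0616 0.036 ]
[277 220] [ 5.159e-01 -3.000e-04  3.600e-02]
[277 218] [ 5.215e-01 -2.000e-04  3.600e-02]
[244 189] [0.5406 0.1282 0.036 ]
[244 197] [0.5263 0.1025 0.036 ]
[246 200] [0.5253 0.0903 0.036 ]
[244 202] [0.5175 0.0868 0.036 ]
[260 226] [ 0.5107 -0.0057  0.036 ]
[264 228] [ 0.5157 -0.0165  0.036 ]
[261 200] [0.5579 0.0698 0.036 ]
[252 187] [0.5621 0.1235 0.036 ]
```

View pics/l2.png

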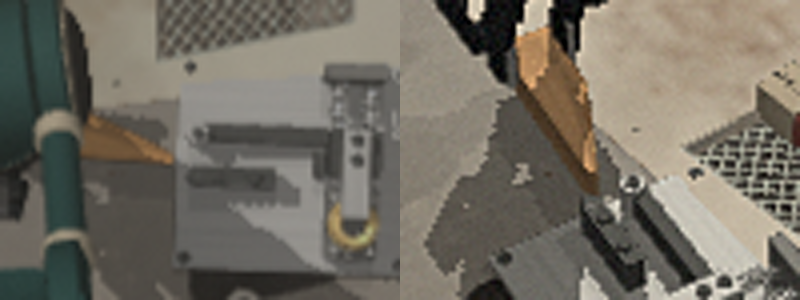

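```bash
python3 - <<'E'
from m import *
t=read_camera("top"); z=.039
S=cv2.cvtColor(t["color"],cv2.COLOR_BGR2HSV)[...,1].astype(float)
for lo,hi in ((.05,.95),(.05,.5),(.5,.95)):
    l=edge(S,(257,219),(277,220.7),3,lo,hi); y=lambda u:l[3]+(u-l[2])*l[1]/l[0]
    A,B=onz(t,257,y(257),z),onz(t,277,y(277),z); print(y(257),y(277),A.round(4),B.round(4),np.degrees(np.arctan2(*(B-A)[1::-1][::1])))
l=edge(S,(265,213),(276,218),3); A,B=[onz(t,u,l[3]+(u-l[2])*l[1]/l[0],z) for u in (262,276)]; print("slope",A,B,np.degrees(np.arctan2((A-B)[0],(A-B)[1])),"expect rel flat",np.degrees(np.arctan(30/70-0)))
g=cv2.cvtColor(t["color"],cv2.COLOR_BGR2GRAY).astype(float)
# fence lower edge/upper edge and rail bounds (top face z=.034)
for a,b in (((284,221.5),(303,222.5)),((284,227.5),(303,228.5))):
    l=edge(g,a,b,3); A,B=[onz(t,u,l[3]+(u-l[2])*l[1]/l[0],.034) for u in (284,303)]; print("fence",A.round(4),B.round(4))
E
```

```text
219.04762 220.6512 [0.5175 0.0558 0.039 ] [ 5.139e-01 -4.000e-04  3.900e-02] -93.67115932422264
219.4073 219.77739 [0.5165 0.0557 0.039 ] [ 5.163e-01 -3.000e-04  3.900e-02] -90.14573587019359
218.26138 220.85344 [0.5197 0.0558 0.039 ] [ 5.133e-01 -4.000e-04  3.900e-02] -96.47247514050564
slope [0.54477415 0.0422586  0.039     ] [0.52454161 0.00259593 0.039     ] 27.02683249659693 expect rel flat 23.198590513648185
fence [ 0.5123 -0.0201  0.034 ] [ 0.5128 -0.0735  0.034 ]
fence [ 0.5015 -0.0202  0.034 ] [ 0.4824 -0.0739  0.034 ]
```

Emit:
jog_arm(deltas=[0,-0.003,0.002,0,0,-1.5,-1,0,-0.003,0.003,0,0,-1.5,-1,-0.008,-0.003,0.003,0,0,-1.5,-1,-0.016,-0.003,0.003,0,0,-1.5,-1,-0.024,-0.003,0.003,0,0,-1.5,-1,-0.03,-0.003,0.003,0,0,-1.5,-1,-0.03,-0.003,0.003,0,0,-1.5,-1])

```text
time: 6.05
tool_pos: [0.5359, 0.0763, 0.0357]
tcp_rot: [2.219, 2.221, 0.001]
wrist_force: [3.4, -2.7, -0.7]
width: 0.407
grip_force: 58.9
```

```bash
python3 - <<'E'
from m import *
go([.5336,.0065,.036],-0.0)
t=read_camera("top"); z=.036
S=cv2.cvtColor(t["color"],cv2.COLOR_BGR2HSV)[...,1].astype(float)
k=wedge(t); m=np.zeros_like(k); m[205:240,250:310]=k[205:240,250:310]
c=max(cv2.findContours(m,cv2.RETR_EXTERNAL,cv2.CHAIN_APPROX_NONE)[0],key=cv2.contourArea)
for p in cv2.approxPolyDP(c,1.2,True).reshape(-1,2): print(p,onz(t,*p,z).round(4))
E
```

```text
shift [-0.0698, -0.0024, -0.0002] turn [0.1, 0.06, 0.05] t 6.05 pos [0.5359 0.0763 0.0357] F [ 3.4 -2.7 -0.7] w 0.407 gf 58.90639793789887 q [ 0.1   0.24  2.07 -0.    0.83  0.1 ]
[271 220] [0.5156 0.0165 0.036 ]
[289 220] [ 0.5164 -0.0341  0.036 ]
[277 213] [ 0.5356 -0.      0.036 ]
[272 212] [0.5382 0.0141 0.036 ]
```

Emit:
jog_arm(deltas=[-0.007,0,0,0,0,0.7,-1,-0.014,0,0,0,0,0.7,-1,-0.021,-0.001,0,0,0,0.7,-1,-0.028,-0.001,0,0,0,0.7,-1,-0.035,-0.001,0,0,0,0.7,-1,-0.042,-0.001,0,0,0,0.7,-1,-0.049,-0.001,0,0,0,0.7,-1,-0.055,-0.001,0,0,0,0.7,-1])

```text
time: 6.9
tool_pos: [0.5343, 0.0264, 0.0356]
tcp_rot: [-2.233, -2.204, -0.007]
wrist_force: [2.0, 18.0, 0.9]
width: 0.402
grip_force: 60.2
```

```bash
python3 - <<'E'
from m import *
go([.5343,.0062,.036],-1.45)
E
```

```text
shift [-0.0202, 0.0003, -0.0005] turn [0.02, -0.36, 0.72] t 6.9 pos [0.5343 0.0264 0.0356] F [ 2.  18.   0.9] w 0.402 gf 60.22887457162142 q [-0.    0.23  2.08  0.01  0.83  0.01]
```

Emit:
jog_arm(deltas=[-0.004,0,0,0,0,0,-1,-0.008,0,0,0,0,0,-1,-0.012,0,0,0,0,0,-1,-0.016,0,0,0,0,0,-1,-0.016,0,0,0,0,0,-1], squeeze=90)

```text
time: 7.4
tool_pos: [0.5339, 0.0087, 0.0355]
tcp_rot: [-2.233, -2.206, -0.004]
wrist_force: [1.5, 7.9, 1.3]
width: 0.397
grip_force: 94.0
```

```bash
python3 - <<'E'
from m import *
go([.5343,.0062,.036],-1.45)
E
```

```text
shift [-0.0025, 0.0004, -0.0005] turn [-0.01, -0.19, 0.76] t 7.4 pos [0.5339 0.0087 0.0355] F [1.5 7.9 1.3] w 0.397 gf 93.99105057120323 q [-0.03  0.23  2.08  0.    0.83 -0.02]
```

Emit:
jog_arm(deltas=[-0.002,0,0,0,0,0,-1,-0.004,0,0,0,0,0,-1,-0.004,0,0,0,0,0,-1])

```text
time: 7.7
tool_pos: [0.534, 0.008, 0.0356]
tcp_rot: [-2.233, -2.202, -0.01]
wrist_force: [3.2, 21.7, 1.6]
width: 0.394
grip_force: 94.0
```

```bash
python3 - <<'E'
from m import *
go([.5343,.0062,.036],-1.45)
d=read_camera("scene"); t=read_camera("top")
cv2.imwrite("pics/w.png",np.hstack([cv2.resize(crop(t,245,180,100,75,1),(400,300),interpolation=2),cv2.resize(crop(d,215,200,120,90,1),(400,300),interpolation=2)]))
# nose front edge: fixture x from brightness profile along the nose centre line (z=.056)
for n,I in (("top",t),("scene",d)):
    g=cv2.cvtColor(I["color"],cv2.COLOR_BGR2GRAY).astype(float)
    xs=np.arange(-10,60,2)/1e3; c,s=.9997,-.0253
    P=proj(I,np.c_[.4743+c*xs, -.1295+s*xs, np.full(len(xs),.056)]); print(n,[int(g[int(round(v)),int(round(u))]) for u,v in P])
E
```

```text
shift [-0.0018, 0.0003, -0.0005] turn [0.0, -0.49, 0.65] t 7.7 pos [0.534  0.008  0.0356] F [ 3.2 21.7  1.6] w 0.394 gf 94.01889368891716 q [-0.04  0.23  2.08  0.01  0.83 -0.03]
top [86, 71, 71, 71, 67, 66, 66, 66, 72, 72, 102, 101, 109, 109, 101, 96, 89, 89, 115, 135, 135, 139, 139, 139, 139, 140, 140, 140, 141, 141, 141, 141, 141, 141, 141]
scene [93, 93, 85, 96, 93, 93, 90, 112, 126, 126, 125, 106, 89, 98, 98, 48, 35, 98, 98, 100, 196, 185, 185, 191, 184, 185, 185, 185, 188, 190, 186, 192, 191, 191, 191]
```

The wedge is at the stop: 22 N with no further motion. The nose's bright edge now starts at about fixture x = 27 mm (expected 26 mm), so the catch is open. I'll ease off, release and retreat.

Emit:
jog_arm(deltas=[0.003,0,0,0,0,0,-1,0.003,0,0,0,0,0,0,0.003,0,0,0,0,0,0.4,0.003,0,0,0,0,0,0.6,0.003,0,0,0,0,0,0.6,0.003,0,-0.03,0,0,0,0.6,0.003,0,-0.07,0,0,0,0.6,0.003,0,-0.11,0,0,0,0.6])

```text
time: 8.6
tool_pos: [0.5328, 0.0053, 0.1456]
tcp_rot: [-2.233, -2.207, 0.003]
wrist_force: [1.3, -0.6, 0.4]
width: 0.799
grip_force: 0.0
```

```bash
python3 - <<'E'
from m import *
go([.4743,-.1295,.15],88.55)
E
```

```text
shift [-0.1355, -0.0569, -0.0042] turn [-0.12, -0.12, -89.24] t 8.6 pos [0.5328 0.0053 0.1456] F [ 1.3 -0.6  0.4] w 0.799 gf 0.0 q [-0.04  0.09  2.01 -0.    1.05 -0.02]
```

Emit:
jog_arm(deltas=[-0.135,-0.057,-0.004,0,0,-89,0.8,-0.135,-0.057,-0.004,0,0,-89,0.8,-0.135,-0.057,-0.004,0,0,-89,0.8,-0.135,-0.057,-0.004,0,0,-89,0.8,-0.135,-0.057,-0.004,0,0,-89,0.8,-0.135,-0.057,-0.004,0,0,-89,0.8,-0.135,-0.057,-0.004,0,0,-89,0.8,-0.135,-0.057,-0.004,0,0,-89,0.8])

```text
time: 9.4
tool_pos: [0.4749, -0.1291, 0.1492]
tcp_rot: [-0.659, -3.071, -0.0]
wrist_force: [0.5, -0.7, -0.1]
width: 0.903
grip_force: 0.0
```

Emit:
jog_arm(deltas=[0,0,0,0,0,-20,0.8,0,0,0,0,0,-20,0.8,0,0,0,0,0,-20,0.8,0,0,0,0,0,-20,0.8])

```text
time: 9.8
tool_pos: [0.475, -0.1289, 0.1492]
tcp_rot: [-0.125, -3.139, -0.0]
wrist_force: [0.4, 0.5, -0.4]
width: 0.9
grip_force: 0.0
```

```bash
python3 - <<'E'
from m import *
d=read_camera("scene"); t=read_camera("top")
go([.4743,-.1295,.038],88.55)
cv2.imwrite("pics/r.png",np.hstack([cv2.resize(crop(t,245,180,100,75,1),(400,300),interpolation=2),cv2.resize(crop(d,215,200,120,90,1),(400,300),interpolation=2)]))
E
```

```text
shift [0.0007, -0.0007, 0.1112] turn [0.0, -0.02, -3.16] t 9.9 pos [ 0.4751 -0.1289  0.1492] F [ 1.   0.6 -0.2] w 0.898 gf 0.0 q [-0.32  0.    2.09 -0.    1.05 -1.81]
```

View pics/r.png

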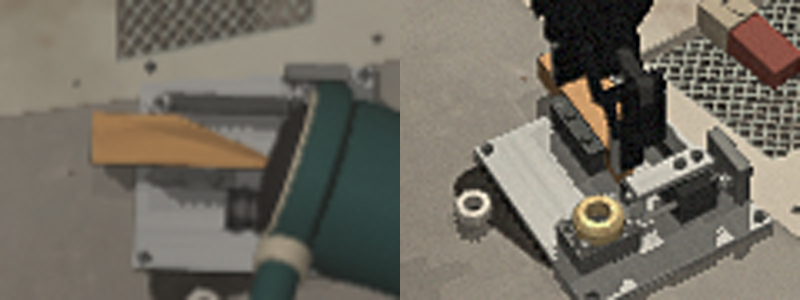

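The last picture shows the wedge lying along the fence with its nose inward, the catch clear, and the whole ring visible (scene crop around (600,215)). Next I'll refine the ring centre.

```bash
python3 - <<'E'
from m import *
d=read_camera("scene"); hsv=cv2.cvtColor(d["color"],cv2.COLOR_BGR2HSV)
k=((hsv[...,0]>15)&(hsv[...,0]<34)&(hsv[...,1]>70)&(hsv[...,2]>80)).astype(np.uint8); m=np.zeros_like(k); m[252:282,260:290]=k[252:282,260:290]
c=max(cv2.findContours(m,cv2.RETR_EXTERNAL,cv2.CHAIN_APPROX_NONE)[0],key=cv2.contourArea)
print(cv2.boundingRect(c)); x,y,w,h=cv2.boundingRect(c)
u,v=x+(w-1)/2,y+(h-1)/2; print(onz(d,u,v,.038))
th=np.linspace(0,6.3,100); 
for o in ([.4743,-.1295],):
    P=proj(d,np.vstack([np.c_[o[0]+.018*np.cos(th),o[1]+.018*np.sin(th),np.full(100,z)] for z in (.03,.046)])); print("pred bbox",P.min(0),P.max(0))
E
```

```text
(267, 259, 15, 15)
[ 0.47507698 -0.13012006  0.038     ]
pred bbox [265.63743305 257.61265296] [281.4310205  274.39382689]
```

Emit:
jog_arm(deltas=[0.0005,-0.001,0,0,0,-3,0.8,0.0005,-0.001,0.03,0,0,-3,0.8,0.0005,-0.001,0.06,0,0,-3,0.8,0.0005,-0.001,0.085,0,0,-3,0.8,0.0005,-0.001,0.1,0,0,-3,0.8,0.0005,-0.001,0.109,0,0,-3,0.8,0.0005,-0.001,0.109,0,0,-3,0.8,0.0005,-0.001,0.109,0,0,-3,0.8])

```text
time: 10.75
tool_pos: [0.4753, -0.1298, 0.0408]
tcp_rot: [0.042, 3.141, -0.0]
wrist_force: [0.8, -0.2, 0.5]
width: 0.906
grip_force: 0.0
```

Emit:
jog_arm(deltas=[0,0,0,0,0,0,-0.1,0,0,0,0,0,0,-0.2,0,0,0,0,0,0,-0.4,0,0,0,0,0,0,-0.6,0,0,0,0,0,0,-1,0,0,0,0,0,0,-1,0,0,0,0,0,0,-1], squeeze=30)

```text
time: 11.45
tool_pos: [0.4756, -0.1276, 0.0418]
tcp_rot: [0.044, 3.14, 0.005]
wrist_force: [-0.7, 9.4, 8.8]
width: 0.411
grip_force: 29.7
```

Emit:
jog_arm(deltas=[0,0.002,0,0,0,0,-1,0,0.002,-0.005,0,0,0,-1,0,0.002,-0.015,0,0,0,-1,0,0.002,-0.04,0,0,0,-1,0,0.002,-0.07,0,0,0,-1,0,0.002,-0.1,0,0,0,-1,0,0.002,-0.1,0,0,0,-1], squeeze=40)

```text
time: 12.15
tool_pos: [0.4785, -0.1288, 0.1457]
tcp_rot: [0.041, 3.132, -0.005]
wrist_force: [0.0, -0.7, 0.1]
width: 0.395
grip_force: 39.9
```

```bash
python3 - <<'E'
from m import *
go([.438,-.38,.14],88.55)
for n in ("scene","top"):
    d=read_camera(n); hsv=cv2.cvtColor(d["color"],cv2.COLOR_BGR2HSV)
    k=((hsv[...,0]>17)&(hsv[...,0]<34)&(hsv[...,1]>80)&(hsv[...,2]>90))
    for z in (.038,.14):
        u,v=proj(d,[.4743,-.1295,z])[0].astype(int); print(n,z,k[v-9:v+10,u-9:u+10].sum())
E
```

```text
shift [0.0339, -0.2521, 0.0061] turn [-0.16, 0.54, -0.05] t 12.15 pos [ 0.4785 -0.1288  0.1457] F [ 0.  -0.7  0.1] w 0.395 gf 39.907296774181304 q [-0.31  0.01  2.09 -0.    1.03 -1.86]
scene 0.038 0
scene 0.14 80
top 0.038 0
top 0.14 0
```

The ring is in hand, but the fingertips stand about 3 mm below its underside, which would mean a small drop in the tray. I'll set it back between the pins and re-grip it higher.

Emit:
jog_arm(deltas=[0,0,0.03,0,0,0,-1,0,0,0.06,0,0,0,-1,0,0,0.08,0,0,0,-1,0,0,0.085,0,0,0,-1,0,0,0.085,0,0,0,-1])

```text
time: 12.75
tool_pos: [0.473, -0.127, 0.0534]
tcp_rot: [-0.041, -3.137, -0.002]
wrist_force: [-0.2, -0.8, -0.8]
width: 0.395
grip_force: 39.9
```

```bash
python3 - <<'E'
from m import *
go([.4756,-.1276,.0418],88.55)
E
```

```text
shift [-0.0027, -0.0005, 0.0116] turn [0.07, -0.25, -0.06] t 12.75 pos [ 0.473  -0.127   0.0534] F [-0.2 -0.8 -0.8] w 0.395 gf 39.91784985471895 q [-0.31  0.13  2.16  0.    0.85 -1.86]
```

Emit:
jog_arm(deltas=[0,0,0,0,0,0,-1,0,0,0,0,0,0,-1,0,0,0,0,0,0,-1])

```text
time: 13.05
tool_pos: [0.4759, -0.128, 0.0565]
tcp_rot: [0.041, 3.139, -0.001]
wrist_force: [-0.0, -0.0, -1.4]
width: 0.398
grip_force: 39.9
```

```bash
python3 - <<'E'
from m import *
go([.4756,-.1276,.0418],88.55)
E
```

```text
shift [0.0003, 0.0004, 0.0147] turn [-0.04, 0.13, -0.05] t 13.05 pos [ 0.4759 -0.128   0.0565] F [-0.  -0.  -1.4] w 0.398 gf 39.918520940882445 q [-0.31  0.13  2.16  0.    0.85 -1.86]
```

Emit:
jog_arm(deltas=[0,0,0.003,0,0,0,-1,0,0,0.006,0,0,0,-1,0,0,0.009,0,0,0,-1,0,0,0.011,0,0,0,-1,0,0,0.012,0,0,0,-1,0,0,0.013,0,0,0,-1,0,0,0.013,0,0,0,-1])

```text
time: 13.75
tool_pos: [0.4754, -0.1279, 0.0455]
tcp_rot: [-0.04, -3.141, 0.0]
wrist_force: [-10.6, 2.6, 27.9]
width: 0.391
grip_force: 54.7
```

The fingertips are landing on the pedestal's top edges, with the ring already guided between the pins and about 3 mm above its seat. I'll relieve the force, open gently and re-grip higher.

Emit:
jog_arm(deltas=[0,0,-0.0015,0,0,0,-1,0,0,-0.0015,0,0,0,-0.3,0,0,-0.0015,0,0,0,-0.2,0,0,-0.0015,0,0,0,-0.1,0,0,-0.0015,0,0,0,0.1,0,0,-0.0015,0,0,0,0.3], squeeze=20)

```text
time: 14.35
tool_pos: [0.4746, -0.1275, 0.0434]
tcp_rot: [-0.041, -3.141, -0.0]
wrist_force: [0.4, 0.2, -0.2]
width: 0.65
grip_force: 0.0
```

```bash
python3 - <<'E'
from m import *
go([.4752,-.1285,.049],88.55)
for n in ("scene","top"):
    d=read_camera(n); hsv=cv2.cvtColor(d["color"],cv2.COLOR_BGR2HSV)
    k=((hsv[...,0]>15)&(hsv[...,0]<34)&(hsv[...,1]>70)&(hsv[...,2]>80)).astype(np.uint8); u,v=proj(d,[.4743,-.1295,.038])[0].astype(int); m=np.zeros_like(k); m[v-14:v+15,u-14:u+15]=k[v-14:v+15,u-14:u+15]
    C=cv2.findContours(m,cv2.RETR_EXTERNAL,cv2.CHAIN_APPROX_NONE)[0]
    print(n,[(cv2.boundingRect(c),cv2.contourArea(c)) for c in C])
E
```

```text
shift [-0.0006, -0.0009, -0.0056] turn [0.01, -0.02, -0.05] t 14.35 pos [ 0.4746 -0.1275  0.0434] F [ 0.4  0.2 -0.2] w 0.65 gf 0.0 q [-0.31  0.15  2.17  0.    0.83 -1.86]
scene [((279, 261, 3, 4), 3.5), ((267, 260, 9, 14), 70.0)]
top [((308, 221, 1, 1), 0.0)]
```

Emit:
jog_arm(deltas=[-0.0005,-0.001,-0.0055,0,0,0,0.3,-0.0005,-0.001,-0.0055,0,0,0,0.3,-0.0005,-0.001,-0.0055,0,0,0,0,-0.0005,-0.001,-0.0055,0,0,0,-0.3,-0.0005,-0.001,-0.0055,0,0,0,-0.6,-0.0005,-0.001,-0.0055,0,0,0,-1,-0.0005,-0.001,-0.0055,0,0,0,-1,-0.0005,-0.001,-0.0055,0,0,0,-1], squeeze=35)

```text
time: 15.25
tool_pos: [0.4756, -0.1287, 0.0496]
tcp_rot: [0.041, 3.141, -0.0]
wrist_force: [-1.1, 0.1, 5.4]
width: 0.395
grip_force: 34.8
```

Emit:
jog_arm(deltas=[0,0,-0.005,0,0,0,-1,0,0,-0.015,0,0,0,-1,0,0,-0.04,0,0,0,-1,0,0,-0.07,0,0,0,-1,0,0,-0.1,0,0,0,-1,0,0,-0.1,0,0,0,-1,0,0,-0.1,0,0,0,-1])

```text
time: 15.95
tool_pos: [0.4757, -0.1288, 0.1503]
tcp_rot: [0.041, 3.139, -0.001]
wrist_force: [-0.0, 0.1, -1.0]
width: 0.396
grip_force: 35.0
```

```bash
python3 - <<'E'
from m import *
go([.438,-.38,.15],88.55)
d=read_camera("scene"); hsv=cv2.cvtColor(d["color"],cv2.COLOR_BGR2HSV)
k=((hsv[...,0]>17)&(hsv[...,0]<34)&(hsv[...,1]>80)&(hsv[...,2]>90))
for z in (.038,.14):
    u,v=proj(d,[.4743,-.1295,z])[0].astype(int); print(z,k[v-9:v+10,u-9:u+10].sum())
E
```

```text
shift [0.0311, -0.2521, 0.0004] turn [-0.04, 0.11, -0.05] t 15.95 pos [ 0.4757 -0.1288  0.1503] F [-0.   0.1 -1. ] w 0.396 gf 35.048556955880485 q [-0.31  0.    2.09 -0.    1.05 -1.86]
0.038 0
0.14 84
```

Emit:
jog_arm(deltas=[0.004,-0.035,0,0,0,0,-1,0.009,-0.075,0,0,0,0,-1,0.014,-0.115,0,0,0,0,-1,0.019,-0.155,0,0,0,0,-1,0.024,-0.195,0,0,0,0,-1,0.029,-0.23,0,0,0,0,-1,0.031,-0.252,0,0,0,0,-1,0.031,-0.252,0,0,0,0,-1])

```text
time: 16.8
tool_pos: [0.4362, -0.3817, 0.1472]
tcp_rot: [-0.046, -3.139, -0.002]
wrist_force: [1.1, 1.3, -0.4]
width: 0.392
grip_force: 35.1
```

```bash
python3 - <<'E'
from m import *
go([.438,-.38,.03],88.55)
E
```

```text
shift [-0.0021, 0.0016, 0.1172] turn [0.07, -0.14, -0.23] t 16.8 pos [ 0.4362 -0.3817  0.1472] F [ 1.1  1.3 -0.4] w 0.392 gf 35.12026750599034 q [-0.76  0.17  1.91 -0.    1.06 -2.3 ]
```

Emit:
jog_arm(deltas=[0,0,0.03,0,0,0,-1,0,0,0.06,0,0,0,-1,0,0,0.09,0,0,0,-1,0,0,0.11,0,0,0,-1,0,0,0.118,0,0,0,-1,0,0,0.118,0,0,0,-1,0,0,0.118,0,0,0,-1])

```text
time: 17.5
tool_pos: [0.4381, -0.3795, 0.0317]
tcp_rot: [0.041, 3.141, -0.0]
wrist_force: [-0.5, 0.1, 0.1]
width: 0.396
grip_force: 35.1
```

Emit:
jog_arm(deltas=[0,0,0.003,0,0,0,-1,0,0,0.006,0,0,0,-1,0,0,0.008,0,0,0,-1,0,0,0.0095,0,0,0,-1,0,0,0.0095,0,0,0,-1])

```text
time: 18.0
tool_pos: [0.4377, -0.3798, 0.0218]
tcp_rot: [0.041, 3.141, -0.0]
wrist_force: [1.4, 1.0, -1.1]
width: 0.394
grip_force: 35.1
```

No contact yet, so I'm feeling downward in small steps.

Emit:
jog_arm(deltas=[0,0,0.001,0,0,0,-1,0,0,0.001,0,0,0,-1])

```text
time: 18.2
tool_pos: [0.4378, -0.3799, 0.0217]
tcp_rot: [-0.041, -3.141, -0.0]
wrist_force: [-1.6, 1.8, 5.7]
width: 0.397
grip_force: 35.7
```

Emit:
jog_arm(deltas=[0,0,0.001,0,0,0,-1,0,0,0.001,0,0,0,-1])

```text
time: 18.4
tool_pos: [0.4379, -0.3799, 0.0216]
tcp_rot: [-0.041, -3.141, -0.0]
wrist_force: [-3.4, 3.1, 11.7]
width: 0.398
grip_force: 36.2
```

Contact came at the predicted height. I'm unloading, opening gently and retreating.

Emit:
jog_arm(deltas=[0,0,-0.001,0,0,0,-1,0,0,-0.001,0,0,0,-0.15,0,0,-0.001,0,0,0,-0.05,0,0,-0.001,0,0,0,0.1,0,0,-0.001,0,0,0,0.3,0,0,-0.001,0,0,0,0.3,0,0,-0.02,0,0,0,0.3,0,0,-0.05,0,0,0,0.3], squeeze=20)

```text
time: 19.2
tool_pos: [0.436, -0.3782, 0.0677]
tcp_rot: [-0.041, -3.137, -0.006]
wrist_force: [0.8, 0.1, -0.3]
width: 0.651
grip_force: 0.0
```

Emit:
jog_arm(deltas=[0,0,-0.05,0,0,0,0.3,0,0,-0.1,0,0,0,0.3,0,0,-0.15,0,0,0,0.3,0,0,-0.15,0,0,0,0.3,0,0,-0.15,0,0,0,0.3])

```text
time: 19.7
tool_pos: [0.4387, -0.3807, 0.2221]
tcp_rot: [0.041, 3.138, -0.005]
wrist_force: [0.3, 0.1, -1.3]
width: 0.651
grip_force: 0.0
```

```bash
python3 - <<'E'
from m import *
go([.438,-.38,.2],88.55)
th=np.linspace(0,6.3,100)
for n in ("scene","top"):
    d=read_camera(n); hsv=cv2.cvtColor(d["color"],cv2.COLOR_BGR2HSV)
    k=((hsv[...,0]>15)&(hsv[...,0]<34)&(hsv[...,1]>60)&(hsv[...,2]>70)).astype(np.uint8); u,v=proj(d,[.438,-.38,.01])[0].astype(int); m=np.zeros_like(k); m[v-20:v+20,u-20:u+20]=k[v-20:v+20,u-20:u+20]
    C=cv2.findContours(m,cv2.RETR_EXTERNAL,cv2.CHAIN_APPROX_NONE)[0]
    P=proj(d,np.vstack([np.c_[.438+.018*np.cos(th),-.38+.018*np.sin(th),np.full(100,z)] for z in (.002,.018)]))
    print(n,[(cv2.boundingRect(c),cv2.contourArea(c)) for c in C if cv2.contourArea(c)>5],"pred",P.min(0),P.max(0))
    g=cv2.cvtColor(d["color"],cv2.COLOR_BGR2GRAY); xs=np.arange(10,50,2)/1e3
    Q=proj(d,np.c_[.4743+xs,-.1295-.0253*xs,np.full(len(xs),.056)]); print([int(g[int(round(b)),int(round(a))]) for a,b in Q])
    k=wedge(d); W=np.array([[56,92],[75,130],[45,130],[45,60]])/1e3; Mx=np.array([[.9997,.0253],[-.0253,.9997]])
    print("wedge px",[int(k[int(round(b)),int(round(a))]) for a,b in proj(d,np.c_[W@Mx.T+[.4743,-.1295],np.full(4,.034)])])
E
```

```text
shift [0.0008, 0.0008, 0.0221] turn [-0.19, 0.2, -0.05] t 19.7 pos [ 0.4387 -0.3807  0.2221] F [ 0.3  0.1 -1.3] w 0.651 gf 0.0 q [-0.76  0.1   1.84 -0.    1.19 -2.3 ]
scene [] pred [313.48916458 355.06894087] [331.57469935 375.08874451]
[132, 188, 142, 112, 112, 47, 35, 101, 101, 114, 213, 199, 199, 202, 200, 199, 199, 200, 203, 206]
wedge px [1, 0, 1, 1]
top [] pred [402.65721759 243.53031044] [416.91153599 256.30986669]
[95, 91, 92, 92, 92, 94, 86, 86, 114, 131, 131, 135, 135, 135, 135, 136, 135, 135, 136, 136]
wedge px [1, 0, 1, 1]
```

Emit:
jog_arm(deltas=[0,0.03,-0.05,0,0,0,0.3,0,0.08,-0.08,0,0,0,0.3,0,0.13,-0.08,0,0,0,0.3,0,0.18,-0.08,0,0,0,0.3,0,0.23,-0.08,0,0,0,0.3,0,0.28,-0.08,0,0,0,0.3,0,0.32,-0.08,0,0,0,0.3,0,0.32,-0.08,0,0,0,0.3])

```text
time: 20.6
tool_pos: [0.4447, -0.0547, 0.2971]
tcp_rot: [-0.031, -3.137, -0.005]
wrist_force: [0.5, -0.2, 0.8]
width: 0.651
grip_force: 0.0
```

```bash
python3 - <<'E'
from m import *
th=np.linspace(0,6.3,100)
for n in ("scene","top"):
    d=read_camera(n); hsv=cv2.cvtColor(d["color"],cv2.COLOR_BGR2HSV)
    k=((hsv[...,0]>13)&(hsv[...,0]<36)&(hsv[...,1]>60)&(hsv[...,2]>60)).astype(np.uint8); u,v=proj(d,[.438,-.38,.01])[0].astype(int); m=np.zeros_like(k); m[v-20:v+20,u-20:u+20]=k[v-20:v+20,u-20:u+20]
    C=cv2.findContours(m,cv2.RETR_EXTERNAL,cv2.CHAIN_APPROX_NONE)[0]
    P=proj(d,np.vstack([np.c_[.438+.018*np.cos(th),-.38+.018*np.sin(th),np.full(100,z)] for z in (.002,.018)]))
    print(n,[(cv2.boundingRect(c),cv2.contourArea(c)) for c in C if cv2.contourArea(c)>5],"pred",P.min(0),P.max(0))
    print("hsv",hsv[v-9:v+10:3,u-9:u+10:3].tolist() if n=="scene" else "")
    T=[(.438,-.38)]
E
```

```text
scene [] pred [313.48916458 355.06894087] [331.57469935 375.08874451]
hsv [[[35, 8, 181], [41, 11, 182], [24, 7, 181], [40, 8, 182], [36, 7, 183], [45, 11, 185], [40, 8, 181]], [[38, 17, 183], [47, 10, 179], [36, 20, 193], [34, 20, 191], [30, 19, 192], [32, 20, 189], [39, 10, 186]], [[30, 9, 177], [30, 15, 184], [26, 21, 186], [35, 22, 193], [32, 18, 189], [34, 18, 193], [40, 16, 192]], [[21, 10, 183], [30, 21, 186], [30, 22, 187], [30, 10, 178], [47, 10, 184], [28, 22, 194], [32, 19, 187]], [[45, 8, 181], [30, 22, 187], [32, 19, 186], [30, 21, 185], [30, 17, 184], [32, 18, 188], [32, 21, 190]], [[30, 10, 182], [30, 20, 191], [30, 19, 187], [28, 22, 185], [32, 19, 187], [30, 23, 179], [37, 12, 185]], [[30, 7, 179], [30, 13, 179], [32, 19, 185], [30, 21, 186], [26, 22, 186], [37, 18, 185], [30, 12, 169]]]
top [] pred [402.65721759 243.53031044] [416.91153599 256.30986669]
hsv
```

```bash
python3 - <<'E'
from m import *
for n in ("scene","top"):
    d=read_camera(n); hsv=cv2.cvtColor(cv2.GaussianBlur(d["color"],(3,3),0),cv2.COLOR_BGR2HSV)
    u,v=proj(d,[.438,-.38,.01])[0].astype(int); r=15 if n=="scene" else 12; S=hsv[v-r:v+r+1,u-r:u+r+1,1]
    if n=="scene": print("\n".join("".join("#" if x>=15 else "." for x in q) for q in S))
    else: print("\n".join("".join(f"{x:3d}" for x in q[::2]) for q in S[::2]))
    print(u-r,v-r)
    # leftover check: bystander pixels of gold anywhere near nest
E
```

```text
...............................
...............................
...............................
...............................
...............................
...............................
...............................
...............#...............
...........#########...........
..........############.........
..........#############........
.........###############.......
.........################......
........#################......
........######....########.....
........#####......######......
........#####.......#####......
........######......#####......
........#################......
........#################......
........#################......
.........###############.......
..........##############.......
...........#############.......
............#########..........
...............####............
...............................
...............................
...............................
...............................
...............................
307 350
  3  5  3  7  5  3  3  3  5  3  3  3  3
  5  3  3  5  3  3  3  3  5  3  5  3  2
  3  5  5  3  3  5  5  5  5  3  5  5  5
  3  5  3  5  5  5  5  5  3  5  5  3  5
  3  5  5  3  3  5  6  5  5  5  5  5  3
  3  3  5  5  5  6  6  6  5  6  5  3  3
  3  3  3  3  5  6  5  3  5  6  5  5  3
  3  3  3  3  5 10  5  5  5  6  5  5  3
  2  3  3  3  5  6  5  3  7  7  5  5  2
  3  3  3  3  3  7  8  8  8  5  3  5  3
  3  2  2  3  3  2  3  7  3  2  2  3  2
  3  3  5  5  3  3  3  5  3  2  2  2  2
  3  3  3  3  3  3  3  2  3  2  2  3  2
397 237
```

The ring shows flat in the tray, as an annulus at scene columns 315–332, rows 357–375, against a predicted 313–332, 355–375. The wedge and catch are unchanged.

```bash
python3 -c "
from workcell import finish_job
print(finish_job())"
```

```text
the job is handed in; nothing more can be done
None
```

The job is handed in: the wedge is at the stop holding the catch clear by itself, and the ring lies flat on the tray floor. On the way I set the ring back in its nest once to re-grip it higher, and it settled about 3–4 mm onto the pedestal when released. I didn't check the bystanders in a final image.

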